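# Close and lock the screw lid of a paint pressure pot

## Task

The lid of the bench pot has been put on but its thread has not caught: it sits high on the neck. Leaving the lid on the pot, turn it back (anticlockwise seen from above) until it drops into the thread, screw it forward (clockwise) fully home against its stop, and then swing the catch in fully behind the lid's arm so that the lid cannot work loose. Leave the loose things round the pot where they are.

Things in the scene. Friction and masses are not known exactly. Their poses are not given: they have to be found in the camera images.
- pot: grey round pot, 114 mm across, on a dark steel mounting plate 150 x 262 x 8 mm (pot frame: x -75 to 75, y -77 to 185 mm), all fixed to the bench. Origin: on the pot's axis at bench level, z up. Its y axis points from the pot to the catch post.
- neck (a point): centre of the top of the pot's steel neck, 99 mm above the bench, on the pot's axis. The neck, 84 mm across, is under the lid and carries a three-start right-hand thread with stop ribs. Turned back, the lid drops 14 mm into it at a turn angle of about 1.25 rad; further back it stops at 1.8 rad. Turned clockwise from there it sinks along the thread to the home stop at 0.
- lid: loose aluminium lid, about 0.6 kg, 114 mm across; origin on its axis at the skirt's lower edge, z up; flat top 43 mm above it. Turn angle: its yaw relative to the pot, anticlockwise positive; 0 is home, origin then 66 mm above the bench. It starts at 0.26 to 0.96 rad, 85 mm up, resting on the thread, where turning clockwise only meets a stop. 1 to 4 N at an arm's end turn it.
- lid_arm (a point): middle of the end part of the lid's +y arm, 85 mm from the lid's axis, 20 mm above its origin. Two like arms stick out along the lid's +y and -y: 18 mm wide, reaching 96 mm from the axis, 5 to 35 mm above the origin. The catch goes behind the +y arm, which at home points along the pot's +y, to the catch post.
- lid_grip (a point): middle of the top of the grip bar on the lid, 64 mm above the lid's origin, on the axis. The bar is 18 mm wide and 110 mm long, in line with the arms, and stands 21 mm above the lid's flat top.
- catch (a joint): swing of the catch lever: 0 open, pointing along the pot's -x; grows anticlockwise seen from above to its end stop at 1.57, closed: it points along the pot's -y, its end beside the lid's +y arm, on that arm's anticlockwise side and 7 mm from it when the lid is home. Starts at 0 to 0.3, stays where it is left, about 1.5 N moves it.
- catch_hinge (a point): on the vertical hinge axis of the catch, 87 mm above the bench; in the pot's frame at x -23, y 135 mm. Hub 26 mm across, up to 99 mm above the bench, with a pin to 103 mm.
- catch_tip (a point): free end of the catch, a dark steel lever 14 mm wide, 77 to 97 mm above the bench; this point is 74 mm from the hinge axis, 87 mm above the bench.
- tape_measure: yellow tape measure, 75 x 89 x 34 mm, a loose bystander. Origin: centre of its underside.
- screw_jar2: clear jar with a red cap, 64 mm across, 88 mm high, a loose bystander. Origin: centre of its underside.
- spanner: steel combination spanner, 53 x 190 x 7 mm, a loose bystander. Origin: centre of its underside.
- hex_keys: set of hex keys in a red holder, 45 x 78 x 20 mm, a loose bystander. Origin: centre of its underside.
Things that resemble listed ones, but are neither listed nor needed, are in the scene too. Leave any orange look-alike of the lid alone.

How it is judged:
By the outcome, as a careful person would: the job done as asked, in the order asked, and still so for the second after the job is handed in, with the robot touching nothing.
It also fails if it takes over 53 s, if anything falls off the work surface, if the arm or the gripper's body presses on something with over 40 N, if the wrist force passes 120 N, or if a joint passes its speed limit or range.

## Robot

A 6-joint arm with a two-finger parallel gripper is mounted at the origin on a cart in front of the work surface, level with it; the furniture and walls round the work are solid. World frame = base frame: x ahead of the robot, y to its left, z up, the work surface at z = 0. Lengths are in m, angles in rad, forces in N, time in s.
With the tool pointing down it reaches from about 0.25 to 0.725 m from the base axis. Payload 4 kg.
Tool frame: the origin (TCP) lies on the centre line of the jaws, within the pads' length; the fingertips stand 11 mm ahead of it and the grasp point (between the pads) lies 8 mm behind it; z points along the fingers, y is the line along which they close (so a half turn about z gives the same grasp; the last joint's range is limited). The gripper opens to 85 mm and grips with 20 to 120 N. Pads are 22 mm wide; open, the fingers measure 114 mm over their backs; the gripper's body (76 mm by 85 mm) begins 54 mm behind the grasp point. The pads swing forward as they close: fully open they stand 13 mm farther back than shut.
Start: joints at [-1.148, 0.241, 0.005, 1.335, 0, 1.571], TCP at [0.205, -0.456, 0.203] pointing down, gripper open.
Joint ranges: [-2.72, 2.72], [-1.05, 1.87], [-1.09, 1.28], [-1.99, 2.15], [-1.42, 1.44], [-3.14, 3.14]. Speed limits (rad/s): [2.79, 2.79, 3.14, 3.14, 3.14, 3.14].

## Interface

Orientations are given as a unit quaternion [x, y, z, w].
In Python, from rig import arm gives the robot as it stands. The module is installed in compiled form; this text tells all that it offers.
- The arm moves only by the tool servo_tool, never from a script. Its arguments are lists of equal length, an entry for each row: "slide": the shift along the tool's x, y, z in mm, a list of three; "delta_rot": the turn, a rotation vector about the tool's x, y, z in degrees, a list of three; "gripper": the closure, from 0 (fully open) to 1 (shut). In form: {"slide": [[x, y, z], ...], "delta_rot": [[rx, ry, rz], ...], "gripper": [gripper, ...]}. A call has 1 to 12 rows; each row is the pose to reach, as a shift and turn from the pose commanded when the call began, along the tool's axes at that moment; what a row does not reach only later rows make up. A row lasts 1/10 s, in which the tool goes at most 50 mm and 8.59 degrees, less where a joint would pass 70% of its speed; a pose out of reach is approached as far as the arm can. A call with a gripper value outside its range is refused whole. The fingers move at their own pace and stop on an object; the grip force is fixed at half the most. Time passes only in rows, so rows that repeat a pose let the fingers close. It gives the time, the measured TCP pose, the force, the opening and the grip force at its end, in the units of the state.
- arm.get_state(): the state, without advancing time (a new reading comes with each control period).
- arm.get_image(name): name is "scene" or "side" or "wrist"; returns the picture (480x640x3 uint8, red, green, blue); there is no depth.
- arm.camera_params(name): a dict with "fovy" (degrees; the focal length in pixels is half the picture's height over the tangent of half this angle, whatever the lens; pixels are square), "cx", "cy" (the principal point, pixels), "R" (3x3) and "t" (3): a world point X has camera coordinates R X + t. Camera axes: x right, y down, z forward; pixel columns grow to the right and rows downward; lengths in m; the calibration is good to about 2 mm. A picture is of the moment at which its call begins: read the wrist's pose just before it. camera_params takes no time and is no camera call; for the wrist camera it gives the pose at the moment of the call.
- arm.hand_in(): hands the job in; it is judged then, once.
The state is a dict: "t": time; "joint_positions": joint angles; "qd": joint speeds; "joint_efforts": joint torques, N m; "ee_pos": TCP position; "tcp_rot": TCP orientation; "wrist_force": force on the tool from outside, world axes, zero at the start; "moment": the same for the moment, N m; "width": finger opening in m; "finger_force": force on a finger pad.
Only numpy, scipy, OpenCV 4.12 (cv2) and the standard library are available. Lean on these libraries where they do the work, as an engineer would, in place of code of your own. Each camera call takes 0.05 s, during which the arm holds its last target. There are 200 camera calls.

## Working session

There is one attempt and no reset: what is moved stays moved. The work goes in short steps, Python scripts to look and compute and a tool call to move; the robot and the scene stay as the last step left them, time stands still between calls to the robot, and variables do not carry over. Pictures are saved under pics/ and viewed, at most 10 in all, crops included, and the job is handed in when it is done.

Besides the shell and the picture viewer there is one more tool, called after "Emit:" as name(argument=value, ...), one argument or row to a line, values as JSON. servo_tool: Moves the arm, as the interface text tells. Its arguments: {"type":"object","properties":{"slide":{"type":"array","items":{"type":"array","items":{"type":"number"}}},"delta_rot":{"type":"array","items":{"type":"array","items":{"type":"number"}}},"gripper":{"type":"array","items":{"type":"number"}}},"required":["slide","delta_rot","gripper"]}

```bash
mkdir -p pics; cat > h.py <<'E'
import numpy as np, cv2
from rig import arm
def ray(c,u,v):
    p=arm.camera_params(c) if isinstance(c,str) else c
    f=240/np.tan(np.radians(p["fovy"])/2); R=np.array(p["R"]);t=np.array(p["t"])
    d=R.T@np.array([(u-p["cx"])/f,(v-p["cy"])/f,1]); return -R.T@t,d
def onz(c,u,v,z):
    o,d=ray(c,u,v); return o+d*(z-o[2])/d[2]
def proj(c,X):
    p=arm.camera_params(c) if isinstance(c,str) else c
    f=240/np.tan(np.radians(p["fovy"])/2); q=np.array(p["R"])@np.array(X)+p["t"]
    return f*q[0]/q[2]+p["cx"],f*q[1]/q[2]+p["cy"]
def snap(c,n):
    im=arm.get_image(c); cv2.imwrite(f"pics/{n}.png",im[:,:,::-1]); return im
E
python3 - <<'E'
from h import *
for c in("scene","side"):
    snap(c,c+"0"); p=arm.camera_params(c); o,d=ray(c,320,240); print(c,p["fovy"],o,d)
print(arm.get_state())
E
```

```text
scene 48.54560283754991 [-0.25634966  0.5801042   0.74868083] [ 0.61812353 -0.62287168 -0.47956087]
side 47.56570076296078 [0.37175692 0.89882311 0.85527308] [ 0.15992436 -0.82902756 -0.53586464]
{'t': 0.1, 'joint_positions': array([-1.14799808e+00,  2.41321800e-01,  3.85893979e-03,  1.33520295e+00,
        2.33144864e-05,  1.57078238e+00]), 'qd': array([-0.00118354, -0.00314706,  0.00329755,  0.00128207, -0.00026074,
        0.00105489]), 'joint_efforts': array([-3.78098403e-04, -3.73138404e+01,  2.53009719e+01,  1.08813579e-02,
       -6.78998276e-06,  9.79780481e-06]), 'ee_pos': array([ 0.20490959, -0.45540354,  0.20200994]), 'tcp_rot': array([ 9.77736408e-01,  2.09834798e-01, -1.84730782e-04, -9.16379345e-04]), 'wrist_force': array([ 0.18981167, -0.34021321, -0.16128045]), 'moment': array([-0.03704179,  0.00378602, -0.02692145]), 'finger_force': 0.0, 'width': 0.08538960657639387}
```

View pics/scene0.png

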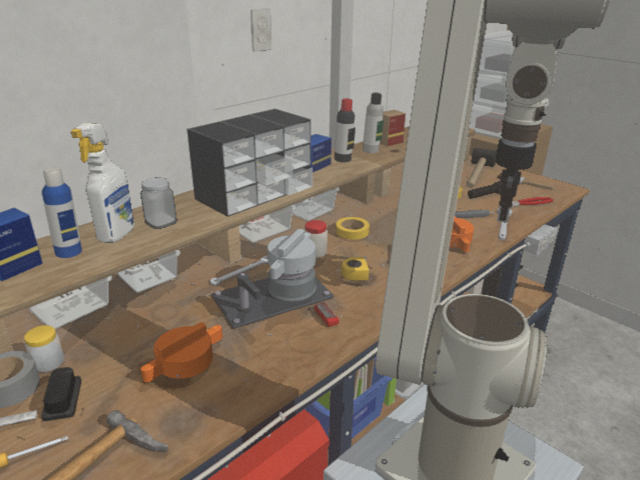

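View pics/side0.png

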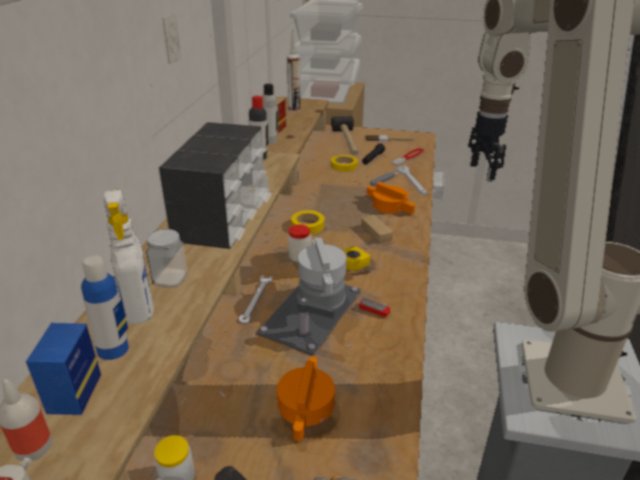

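The scene view shows the pot at about (292,270) with the lid and its bar. The plate is at (270,297), with the catch post to its left at (245,290). In the side view the pot is at (322,280) and the post at (304,325). I'll enlarge both.

```bash
python3 - <<'E'
from h import *
a=cv2.imread("pics/scene0.png")[215:335,200:350]; b=cv2.imread("pics/side0.png")[230:360,230:400]
a=cv2.resize(a,(400,320),interpolation=3); b=cv2.resize(b,(400,306),interpolation=3)
cv2.imwrite("pics/z.png",np.hstack([a[:306],b]))
E
```

```text
(no output)
```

View pics/z.png

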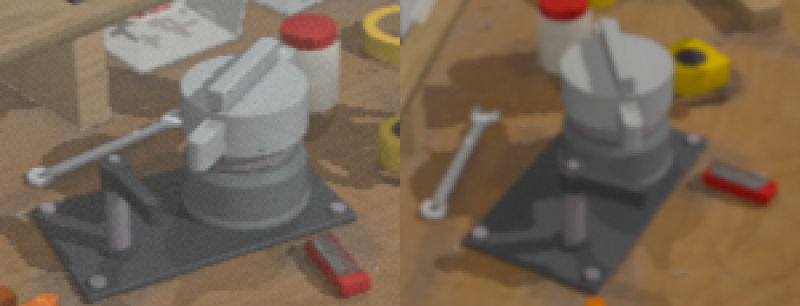

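```bash
python3 - <<'E'
from h import *
S={"cornA":((32,212),(63,243),.008),"cornB":((92,300),(200,291),.008),"cornC":((355,222),(307,142),.008),
"pin":((114,158),(172,165),.103),"catchtip_top":((155,213),(245,193),.097),"lidtop":((245,87),(216,68),.128),
"armend_top":((205,132),(228,102),.120),"bar_near":((218,103),(228,88),.149),"bar_far":((274,42),(206,24),.149)}
for k,(a,b,z) in S.items():
    p=onz("scene",200+a[0]/2.6667,215+a[1]/2.6667,z);q=onz("side",230+b[0]/2.353,230+b[1]/2.353,z)
    print(k,p.round(3),q.round(3))
print(arm.camera_params("wrist"))
E
```

```text
cornA [0.684 0.004 0.008] [0.689 0.008 0.008]
cornB [0.542 0.042 0.008] [0.545 0.045 0.008]
cornC [ 0.468 -0.198  0.008] [ 0.478 -0.199  0.008]
pin [ 0.582 -0.019  0.103] [ 0.585 -0.016  0.103]
catchtip_top [0.501 0.003 0.097] [0.512 0.003 0.097]
lidtop [ 0.563 -0.151  0.128] [ 0.568 -0.145  0.128]
armend_top [ 0.539 -0.084  0.12 ] [ 0.548 -0.102  0.12 ]
bar_near [ 0.531 -0.092  0.149] [ 0.545 -0.085  0.149]
bar_far [ 0.579 -0.202  0.149] [ 0.588 -0.192  0.149]
{'fovy': 67.1641667908094, 'cx': 314.90299338476376, 'cy': 242.52290506788955, 'R': array([[ 0.41033586, -0.91193151, -0.00232527],
       [-0.8614717 , -0.38846471,  0.32704997],
       [-0.29915046, -0.13219717, -0.94500419]]), 't': array([-0.49811063, -0.04259894,  0.38166346])}
```

Emit:
servo_tool(
  slide=[
    [0,0,-100],
    [450,-130,-100],
    [450,-130,-100],
    [450,-130,-100],
    [450,-130,-100],
    [450,-130,-100],
    [450,-130,-100],
    [450,-130,-100],
    [450,-130,-100],
    [450,-130,-100],
    [450,-130,-100],
    [450,-130,-100],
  ],
  delta_rot=[
    [0,0,0],
    [0,0,-88],
    [0,0,-88],
    [0,0,-88],
    [0,0,-88],
    [0,0,-88],
    [0,0,-88],
    [0,0,-88],
    [0,0,-88],
    [0,0,-88],
    [0,0,-88],
    [0,0,-88],
  ],
  gripper=[0.3,0.3,0.3,0.3,0.3,0.3,0.3,0.3,0.3,0.3,0.3,0.3],
)

```text
t: 1.3
ee_pos: [0.5644, -0.1499, 0.3014]
tcp_rot: [0.554, 0.832, 0.0, -0.001]
wrist_force: [-0.3, 0.1, 0.5]
width: 0.0598
finger_force: 0.0
```

```bash
python3 - <<'E'
from h import *
s=arm.get_state(); print(s["t"],s["ee_pos"],s["tcp_rot"],s["joint_positions"],s["width"],s["qd"].round(2))
snap("wrist","w1"); p=arm.camera_params("wrist"); import pickle; pickle.dump(p,open("w1.p","wb"))
E
```

```text
1.3 [ 0.56439435 -0.14985496  0.30138671] [ 5.54130596e-01  8.32429384e-01  9.37999586e-05 -7.71259766e-04] [-2.59909554e-01  4.06909504e-01  4.91562492e-01  1.65684956e+00
  6.73694000e-04  9.14726746e-01] 0.05978362409490194 [-0.05 -0.03 -0.04  0.01 -0.02 -0.31]
```

View pics/w1.png

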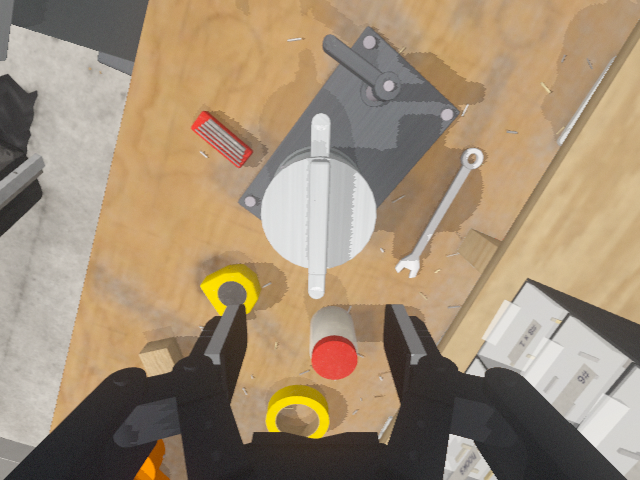

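The wrist view shows the lid circle centred at (319,211) and the bar running from (320,158) to (317,275). Arm ends are at (320,115) and (316,297), the hinge pin at (389,86), the catch tip at (329,42), and bolts at (370,42), (447,115) and (250,201).

```bash
python3 - <<'E'
from h import *
import pickle; c=pickle.load(open("w1.p","rb"))
P={k:onz(c,u,v,z) for k,(u,v,z) in {"lid":(319,211,.128),"a1":(320.5,115,.118),"a2":(316.5,297,.118),"pin":(389,86,.103),"tip":(329,42,.097),"b1":(370,42,.012),"b2":(447,115,.012),"b3":(250,201,.012),"jar":(334,358,.088)}.items()}
for k in P: print(k,P[k][:2].round(4))
d=P["a1"]-P["a2"]; print("arm",np.degrees(np.arctan2(d[1],d[0])),(P["a1"]+P["a2"])/2)
y=P["b1"]-P["b3"]; print("poty",np.degrees(np.arctan2(y[1],y[0])))
e=P["tip"]-P["pin"]; print("catch",np.degrees(np.arctan2(e[1],e[0])))
e=P["pin"]-P["lid"];print("pin-lid",np.linalg.norm(e),np.degrees(np.arctan2(e[1],e[0])))
E
```

```text
lid [ 0.5672 -0.1505]
a1 [ 0.5342 -0.0681]
a2 [ 0.6031 -0.2429]
pin [ 0.5838 -0.0194]
tip [ 0.5169 -0.0062]
b1 [0.5564 0.0267]
b2 [ 0.6753 -0.0084]
b3 [ 0.4914 -0.1988]
jar [ 0.6627 -0.3281]
arm 111.5223534659486 [ 0.56864734 -0.1554728   0.118     ]
poty 73.89982506797232
catch 168.84267164629978
pin-lid 0.13450752326726328 82.76170598198976
```

Emit:
servo_tool(
  slide=[
    [-4,2,50],
    [-4,2,100],
    [-4,2,130],
    [-4,2,150],
    [-4,2,155],
    [-4,2,155],
    [-4,2,155],
    [-4,2,155],
    [-4,2,155],
    [-4,2,155],
    [-4,2,155],
    [-4,2,155],
  ],
  delta_rot=[
    [0,0,0],
    [0,0,0],
    [0,0,0],
    [0,0,0],
    [0,0,0],
    [0,0,0],
    [0,0,0],
    [0,0,0],
    [0,0,0],
    [0,0,0],
    [0,0,0],
    [0,0,0],
  ],
  gripper=[0.3,0.3,0.3,0.3,0.4,0.5,0.6,0.68,0.74,0.74,0.74,0.74],
)

```text
t: 2.55
ee_pos: [0.5656, -0.1557, 0.148]
tcp_rot: [0.558, 0.83, 0.0, 0.0]
wrist_force: [-0.7, -0.2, -0.1]
width: 0.0224
finger_force: 0.0
```

```bash
python3 - <<'E'
from h import *
a=snap("wrist","w2"); b=snap("side","s2")
s=arm.get_state(); print(s["t"],s["ee_pos"],s["tcp_rot"],s["width"],s["wrist_force"])
cv2.imwrite("pics/z2.png",np.hstack([cv2.resize(a,(400,300))[:,:,::-1],cv2.resize(b[210:360,230:430],(400,300),interpolation=3)[:,:,::-1]]))
E
```

```text
2.65 [ 0.56558198 -0.1557231   0.14781911] [ 5.57574499e-01  8.30126905e-01 -1.62502526e-06  1.77695149e-05] 0.022198690474084674 [-0.49120183  0.03848315 -0.33434146]
```

View pics/z2.png

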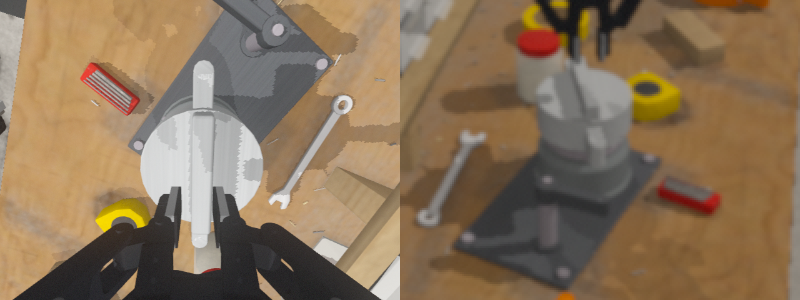

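The fingers are around the bar in the wrist half (about (180,200) and (222,200)). I'll check along the bar by projecting.

```bash
python3 - <<'E'
from h import *
s=arm.get_state();p=s["ee_pos"]
for n,X in {"tip":p-[0,0,.011],"tcp":p,"lidc":[.567,-.153,.149],"lidc128":[.567,-.153,.128]}.items():
    u=proj("side",X);w=proj("wrist",X)
    print(n,"side z2:",400+(u[0]-230)*2,(u[1]-210)*2,"wrist z2:",w[0]*.625,w[1]*.625)
c=arm.camera_params("wrist")
for u,v,z in ((203,62,.117),(201,247,.149),(202,115,.149)): print(onz(c,u/.625,v/.625,z))
E
```

```text
tip side z2: 587.7024694313525 87.14025428653605 wrist z2: 196.5416951874609 175.09925845988585
tcp side z2: 587.8127701036465 79.38905629316974 wrist z2: 196.50880602318523 180.65134455211006
lidc side z2: 586.2050830143033 79.66181909030252 wrist z2: 199.32001105984452 179.1322196296936
lidc128 side z2: 586.0089658968047 94.42615695682412 wrist z2: 199.11185430029266 169.0701920826116
[ 0.53493824 -0.0665474   0.117     ]
[ 0.59511281 -0.21698491  0.149     ]
[ 0.54847558 -0.10283177  0.149     ]
```

```bash
python3 - <<'E'
from h import *
b=cv2.imread("pics/s2.png")[190:290,260:380]; a=cv2.imread("pics/w2.png")[230:480,200:460]
cv2.imwrite("pics/z3.png",np.hstack([cv2.resize(b,(480,400),interpolation=3),cv2.resize(a,(320,400))]))
E
```

```text
(no output)
```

View pics/z3.png

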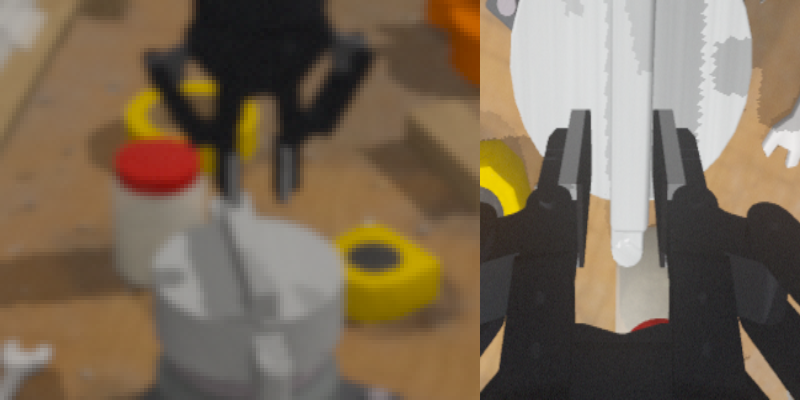

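```bash
python3 - <<'E'
from h import *
o1,d1=ray("side",324.5,238.7);o2,d2=ray("wrist",313.7,299)
A=np.stack([d1,-d2],1);k=np.linalg.lstsq(A,o2-o1,rcond=None)[0]
print(o1+k[0]*d1,o2+k[1]*d2)
s=arm.get_state();print(s["ee_pos"],s["joint_positions"],s["t"])
for z in(.137,.16,.18): print(onz("wrist",313.7,299,z), onz("side",324.5,238.7,z))
E
```

```text
[ 0.56198336 -0.14169722  0.18761856] [ 0.5597326  -0.14188619  0.18727178]
[ 0.56558198 -0.1557231   0.14781911] [-2.68667178e-01  4.39173827e-01  1.44632458e-01  1.27622228e+00
 -1.43557932e-05  9.14254980e-01] 2.65
[ 0.56955229 -0.16659157  0.137     ] [ 0.57640547 -0.22058479  0.137     ]
[ 0.56505965 -0.15528854  0.16      ] [ 0.56985237 -0.18473995  0.16      ]
[ 0.56115301 -0.14545981  0.18      ] [ 0.56415402 -0.15357053  0.18      ]
```

The side view shows the fingertips still above the bar at about (324,239), roughly 40 mm higher than I expected. I'll open a bit, shift and descend with a force check.

Emit:
servo_tool(
  slide=[
    [0,4,0],
    [0,4,0],
    [0,4,8],
    [0,4,12],
    [0,4,16],
    [0,4,20],
    [0,4,20],
  ],
  delta_rot=[
    [0,0,0],
    [0,0,0],
    [0,0,0],
    [0,0,0],
    [0,0,0],
    [0,0,0],
    [0,0,0],
  ],
  gripper=[0.6,0.6,0.6,0.6,0.6,0.6,0.6],
)

```text
t: 3.35
ee_pos: [0.5687, -0.1541, 0.1269]
tcp_rot: [0.558, 0.83, -0.0, -0.001]
wrist_force: [0.4, 0.1, -0.4]
width: 0.0346
finger_force: 0.0
```

```bash
python3 - <<'E'
from h import *
b=snap("side","s4"); a=snap("wrist","w4")
s=arm.get_state(); print(s["t"],s["ee_pos"],s["tcp_rot"],s["width"],s["wrist_force"])
b=b[190:290,260:380,::-1]; a=a[230:480,200:460,::-1]
cv2.imwrite("pics/z4.png",np.hstack([cv2.resize(b,(480,400),interpolation=3),cv2.resize(a,(320,400))]))
E
```

```text
3.45 [ 0.5691436  -0.15420243  0.1276696 ] [ 5.57584720e-01  8.30120022e-01 -4.88962116e-05 -1.61072677e-04] 0.03453464707022195 [-0.02208121 -0.07239945  1.36167169]
```

View pics/z4.png

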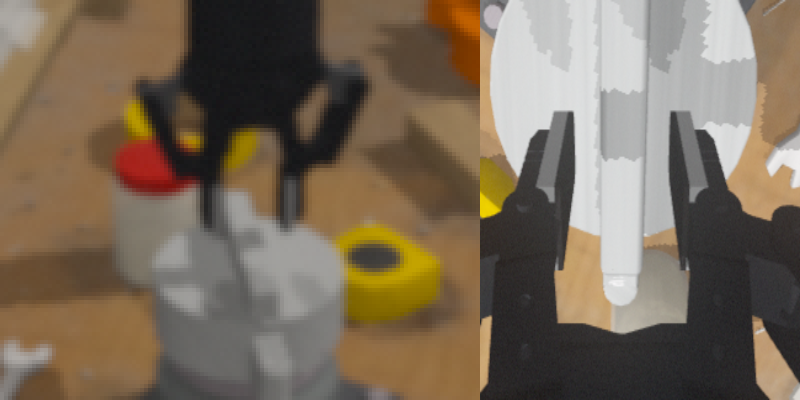

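The side view now shows the tips at (210,228) and (290,228) in the crop, straddling the bar but about 25 mm above the flat top. I'll keep descending.

Emit:
servo_tool(
  slide=[
    [0,0,4],
    [0,0,8],
    [0,0,12],
    [0,0,15],
    [0,0,15],
  ],
  delta_rot=[
    [0,0,0],
    [0,0,0],
    [0,0,0],
    [0,0,0],
    [0,0,0],
  ],
  gripper=[0.6,0.6,0.6,0.6,0.6],
)

```text
t: 3.95
ee_pos: [0.5688, -0.1541, 0.112]
tcp_rot: [0.558, 0.83, -0.0, -0.001]
wrist_force: [0.5, -0.2, -0.3]
width: 0.0344
finger_force: 0.0
```

Emit:
servo_tool(
  slide=[
    [0,0,2],
    [0,0,4],
    [0,0,4],
  ],
  delta_rot=[
    [0,0,0],
    [0,0,0],
    [0,0,0],
  ],
  gripper=[0.6,0.6,0.6],
)

```text
t: 4.25
ee_pos: [0.5691, -0.1542, 0.1085]
tcp_rot: [0.558, 0.83, -0.0, -0.0]
wrist_force: [-0.1, -0.5, -0.1]
width: 0.0342
finger_force: 0.0
```

```bash
python3 - <<'E'
from h import *
b=snap("side","s5"); a=snap("scene","c5")
s=arm.get_state(); print(s["t"],s["ee_pos"],s["joint_positions"],s["width"],s["wrist_force"])
b=b[190:290,260:380,::-1]; a=a[190:290,240:340,::-1]
cv2.imwrite("pics/z5.png",np.hstack([cv2.resize(b,(400,334),interpolation=3),cv2.resize(a,(334,334),interpolation=3)]))
E
```

```text
4.35 [ 0.56926189 -0.15418712  0.10879873] [-2.64510462e-01  4.70271050e-01  8.88997571e-02  1.18945268e+00
  4.27567382e-06  9.18368991e-01] 0.03397258310793317 [-0.11016691 -0.15807682 -0.92195256]
```

View pics/z5.png

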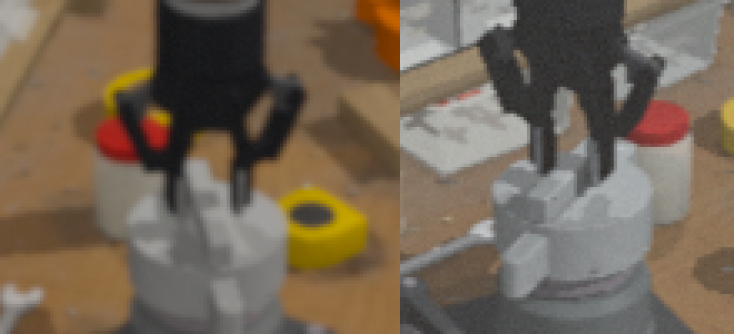

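Both views show the fingers straddling the bar, with the tips beside it. I'll descend a little more and close loosely.

Emit:
servo_tool(
  slide=[
    [0,0,2],
    [0,0,4],
    [0,0,4],
    [0,0,4],
    [0,0,4],
    [0,0,4],
  ],
  delta_rot=[
    [0,0,0],
    [0,0,0],
    [0,0,0],
    [0,0,0],
    [0,0,0],
    [0,0,0],
  ],
  gripper=[0.6,0.6,0.7,0.76,0.76,0.76],
)

```text
t: 4.95
ee_pos: [0.5693, -0.1542, 0.1049]
tcp_rot: [0.558, 0.83, 0.0, 0.0]
wrist_force: [0.8, -0.4, -0.2]
width: 0.0207
finger_force: 0.0
```

Emit:
servo_tool(
  slide=[
    [0,0,0],
    [0,0,0],
    [0,0,0],
    [0,0,0],
    [0,0,0],
  ],
  delta_rot=[
    [0,0,-5],
    [0,0,-10],
    [0,0,-15],
    [0,0,-20],
    [0,0,-25],
  ],
  gripper=[0.76,0.76,0.76,0.76,0.76],
)

```text
t: 5.45
ee_pos: [0.5693, -0.1543, 0.1049]
tcp_rot: [0.363, 0.932, -0.0, 0.0]
wrist_force: [0.4, -0.5, -0.3]
width: 0.0209
finger_force: 3.2
```

```bash
python3 - <<'E'
from h import *
a=snap("wrist","w6"); b=snap("scene","c6")
s=arm.get_state(); print(s["t"],s["ee_pos"],s["tcp_rot"],s["width"],s["wrist_force"],s["moment"],s["finger_force"])
cv2.imwrite("pics/z6.png",np.hstack([cv2.resize(a,(400,300))[:,:,::-1],cv2.resize(b[190:290,230:350],(360,300),interpolation=3)[:,:,::-1]]))
E
```

```text
5.55 [ 0.56925929 -0.15425508  0.10485447] [ 3.64795747e-01  9.31087569e-01 -1.53521880e-05  2.64267431e-05] 0.020610578606486126 [-0.89488026  1.32908906  0.37641726] [-0.00658163 -0.00781276  0.04841258] 0.010685981001188338
```

View pics/z6.png

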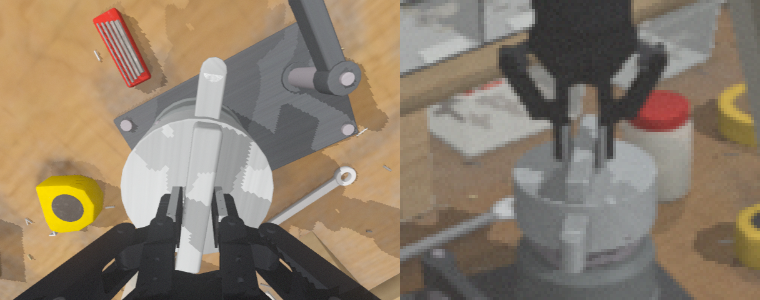

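The lid turns with the fingers: the bar is at (205,150) in the wrist half, lagging by about 5°. I'll continue past the drop angle, then follow it down.

Emit:
servo_tool(
  slide=[
    [0,0,0],
    [0,0,0],
    [0,0,0],
    [0,0,0],
    [0,0,0],
    [0,0,0],
    [0,0,0],
    [0,0,3],
    [0,0,6],
    [0,0,9],
    [0,0,12],
    [0,0,12],
  ],
  delta_rot=[
    [0,0,-5],
    [0,0,-10],
    [0,0,-15],
    [0,0,-20],
    [0,0,-25],
    [0,0,-28],
    [0,0,-28],
    [0,0,-28],
    [0,0,-28],
    [0,0,-28],
    [0,0,-28],
    [0,0,-28],
  ],
  gripper=[0.76,0.76,0.76,0.76,0.76,0.76,0.74,0.74,0.74,0.74,0.74,0.74],
)

```text
t: 6.75
ee_pos: [0.5694, -0.1543, 0.0926]
tcp_rot: [0.129, 0.992, -0.0, 0.0]
wrist_force: [0.3, -1.6, 1.2]
width: 0.0222
finger_force: 4.1
```

```bash
python3 - <<'E'
from h import *
a=snap("wrist","w7"); b=snap("side","s7"); import pickle; pickle.dump(arm.camera_params("wrist"),open("w7.p","wb"))
s=arm.get_state(); print(s["t"],s["ee_pos"],s["tcp_rot"],s["width"],s["wrist_force"],s["moment"])
# lid lower edge: compare silhouettes: column of brightness through lid side in side view
b0=cv2.imread("pics/side0.png")
for n,i in(("before",b0),("after",b[:,:,::-1])):
    print(n,[int(x) for x in i[250:312:2,312].mean(1)])
E
```

```text
6.85 [ 0.56934092 -0.15425492  0.09264744] [ 1.28713284e-01  9.91681849e-01 -5.84011797e-06  2.58324090e-05] 0.022017285872617653 [ 0.64371592 -0.45047672  1.42358875] [-0.11265217 -0.07159198 -0.01993253]
before [118, 118, 117, 118, 117, 117, 117, 117, 117, 121, 109, 104, 104, 103, 103, 103, 105, 91, 83, 73, 70, 77, 76, 71, 71, 70, 72, 75, 62, 49, 47]
after [63, 111, 105, 101, 99, 98, 112, 118, 118, 135, 156, 156, 140, 109, 105, 104, 105, 105, 101, 93, 73, 77, 76, 72, 71, 71, 72, 75, 64, 48, 47]
```

The lid has dropped: its edge moved down by about 5 px in the side view and the tool followed freely. Now I'll screw forward.

Emit:
servo_tool(
  slide=[
    [0,0,0],
    [0,0,0],
    [0,0,0],
    [0,0,1],
    [0,0,1],
    [0,0,1],
    [0,0,2],
    [0,0,2],
    [0,0,2],
    [0,0,3],
    [0,0,3],
    [0,0,3],
  ],
  delta_rot=[
    [0,0,6],
    [0,0,12],
    [0,0,18],
    [0,0,24],
    [0,0,30],
    [0,0,36],
    [0,0,42],
    [0,0,48],
    [0,0,54],
    [0,0,60],
    [0,0,66],
    [0,0,72],
  ],
  gripper=[0.76,0.76,0.76,0.76,0.76,0.76,0.76,0.76,0.76,0.76,0.76,0.76],
)

```text
t: 8.05
ee_pos: [0.5686, -0.1539, 0.0888]
tcp_rot: [0.688, 0.725, -0.0, -0.001]
wrist_force: [-0.2, 0.2, -2.1]
width: 0.0205
finger_force: 2.6
```

Emit:
servo_tool(
  slide=[
    [0,0,0],
    [0,0,0],
    [0,0,1],
    [0,0,1],
    [0,0,1],
  ],
  delta_rot=[
    [0,0,5],
    [0,0,10],
    [0,0,15],
    [0,0,20],
    [0,0,20],
  ],
  gripper=[0.76,0.76,0.76,0.76,0.76],
)

```text
t: 8.55
ee_pos: [0.5686, -0.1538, 0.088]
tcp_rot: [0.803, 0.597, -0.0, -0.001]
wrist_force: [0.9, 1.2, -0.0]
width: 0.0204
finger_force: 0.0
```

```bash
python3 - <<'E'
from h import *
a=snap("wrist","w8"); b=snap("side","s8"); import pickle; pickle.dump(arm.camera_params("wrist"),open("w8.p","wb"))
s=arm.get_state(); print(s["t"],s["ee_pos"],s["tcp_rot"],s["width"],s["wrist_force"],s["moment"])
g=cv2.cvtColor(a,cv2.COLOR_RGB2GRAY)
# arm pixels beyond the lid: grey bright rows
hsv=cv2.cvtColor(a,cv2.COLOR_RGB2HSV); m=((hsv[...,1]<40)&(hsv[...,2]>130)).astype(np.uint8)
for v in range(80,200,8):
    x=np.where(m[v,200:440])[0]+200
    print(v,(x.min(),x.max(),len(x)) if len(x) else None)
E
```

```text
8.65 [ 0.56876081 -0.15400155  0.08835996] [ 8.02117115e-01  5.97166386e-01 -3.95484143e-04 -5.33671670e-04] 0.02018715749517748 [-0.40882091  0.63089266 -1.40372539] [0.02812118 0.05440946 0.038478  ]
80 None
88 None
96 (np.int64(287), np.int64(306), 20)
104 (np.int64(278), np.int64(314), 37)
112 (np.int64(276), np.int64(316), 41)
120 (np.int64(275), np.int64(318), 44)
128 (np.int64(276), np.int64(318), 43)
136 (np.int64(277), np.int64(319), 43)
144 (np.int64(206), np.int64(319), 43)
152 (np.int64(279), np.int64(320), 42)
160 (np.int64(280), np.int64(321), 42)
168 (np.int64(281), np.int64(439), 42)
176 (np.int64(268), np.int64(322), 42)
184 (np.int64(258), np.int64(346), 59)
192 (np.int64(250), np.int64(368), 80)
```

```bash
cat >> h.py <<'E'
def armang(c,im,z=.103,rows=range(116,172,8),x0=200,x1=440):
    hsv=cv2.cvtColor(im,cv2.COLOR_RGB2HSV); m=((hsv[...,1]<40)&(hsv[...,2]>130)).astype(np.uint8)
    P=[]
    for v in rows:
        x=np.where(m[v,x0:x1])[0]+x0
        if len(x): P.append(onz(c,np.median(x),v,z)[:2])
    P=np.array(P); e=P[0]-P[-1]; f=P.mean(0)-np.array([.5685,-.154])
    return np.degrees(np.arctan2(e[1],e[0])),np.degrees(np.arctan2(f[1],f[0]))
E
python3 - <<'E'
from h import *
import pickle
print(armang(pickle.load(open("w8.p","rb")),cv2.imread("pics/w8.png")[:,:,::-1]))
E
```

```text
(np.float64(78.03925576039818), np.float64(78.58479954907897))
```

Emit:
servo_tool(
  slide=[
    [0,0,0],
    [0,0,0],
    [0,0,0],
    [0,0,0],
    [0,0,0],
  ],
  delta_rot=[
    [0,0,3],
    [0,0,6],
    [0,0,8],
    [0,0,10],
    [0,0,10],
  ],
  gripper=[0.76,0.76,0.76,0.76,0.76],
)

```text
t: 9.15
ee_pos: [0.5698, -0.1536, 0.0885]
tcp_rot: [0.851, 0.525, 0.001, -0.0]
wrist_force: [3.6, 1.7, -3.2]
width: 0.02
finger_force: 18.3
```

```bash
python3 - <<'E'
from h import *
c=arm.camera_params("wrist");a=snap("wrist","w9")
s=arm.get_state(); print(s["t"],s["ee_pos"],s["tcp_rot"],s["width"],s["wrist_force"],s["moment"],s["finger_force"])
print(armang(c,a))
E
```

```text
9.2 [ 0.56977405 -0.15357254  0.0884835 ] [ 8.50803229e-01  5.25484055e-01  5.56151698e-04 -2.51064404e-04] 0.020397213292704358 [ 3.33922283  1.91099686 -2.67655643] [ 0.35851672 -0.63721371  0.5318943 ] 18.236175226047635
(np.float64(73.43153488428156), np.float64(72.73118565177585))
```

Emit:
servo_tool(
  slide=[
    [0,0,0],
    [0,0,0],
    [0,0,0],
  ],
  delta_rot=[
    [0,0,2],
    [0,0,4],
    [0,0,4],
  ],
  gripper=[0.76,0.76,0.76],
)

```text
t: 9.5
ee_pos: [0.5699, -0.1537, 0.0886]
tcp_rot: [0.868, 0.496, 0.0, 0.0]
wrist_force: [2.8, 0.5, -3.5]
width: 0.0209
finger_force: 43.8
```

```bash
python3 - <<'E'
from h import *
c=arm.camera_params("wrist");a=snap("wrist","w10")
s=arm.get_state(); print(s["t"],s["ee_pos"],s["tcp_rot"],s["width"],s["wrist_force"],s["moment"],s["finger_force"])
print(armang(c,a))
E
```

```text
9.55 [ 0.56988106 -0.15374678  0.08863868] [8.68352893e-01 4.95946603e-01 4.65855017e-04 6.07580895e-05] 0.02081237922108784 [ 4.0459586   0.83932428 -4.37770055] [ 0.2476321  -0.82469245  1.40101552] 43.955282215029
(np.float64(70.76495290283441), np.float64(72.11343009019716))
```

The lid is at home: the angle is held at about 73° while the moment rose to 1.4 N m. I'll back off, open and lift.

Emit:
servo_tool(
  slide=[
    [0,0,0],
    [0,0,0],
    [0,0,0],
    [0,0,0],
    [0,0,-30],
    [0,0,-70],
    [0,0,-110],
    [0,0,-150],
    [0,0,-150],
    [0,0,-150],
  ],
  delta_rot=[
    [0,0,-4],
    [0,0,-10],
    [0,0,-10],
    [0,0,-10],
    [0,0,-10],
    [0,0,-10],
    [0,0,-10],
    [0,0,-10],
    [0,0,-10],
    [0,0,-10],
  ],
  gripper=[0.72,0.6,0.55,0.55,0.55,0.55,0.55,0.6,0.8,1.0],
)

```text
t: 10.55
ee_pos: [0.5698, -0.1546, 0.2402]
tcp_rot: [0.824, 0.567, 0.001, 0.001]
wrist_force: [0.5, 0.1, -0.1]
width: 0.0057
finger_force: 0.0
```

Emit:
servo_tool(
  slide=[
    [0,0,0],
    [0,0,0],
    [0,0,0],
  ],
  delta_rot=[
    [0,0,0],
    [0,0,0],
    [0,0,0],
  ],
  gripper=[1.0,1.0,1.0],
)

```text
t: 10.85
ee_pos: [0.5684, -0.154, 0.2372]
tcp_rot: [0.823, 0.568, -0.001, -0.001]
wrist_force: [0.9, 1.0, 0.0]
width: -0.0004
finger_force: 0.0
```

```bash
python3 - <<'E'
from h import *
c=arm.camera_params("wrist");a=snap("wrist","w11"); import pickle;pickle.dump(c,open("w11.p","wb"))
s=arm.get_state(); print(s["t"],s["ee_pos"],s["tcp_rot"],s["width"],s["wrist_force"],s["moment"],s["finger_force"])
cv2.imwrite("pics/z11.png",a[:,:,::-1])
E
```

```text
10.9 [ 0.56864318 -0.15408891  0.23749479] [ 0.82310207  0.56789205 -0.00082557 -0.00096048] 0.00027994648515588524 [-0.11617155  0.21064532 -0.53763762] [-0.00234812  0.04332402 -0.09388208] 0.0
```

View pics/z11.png

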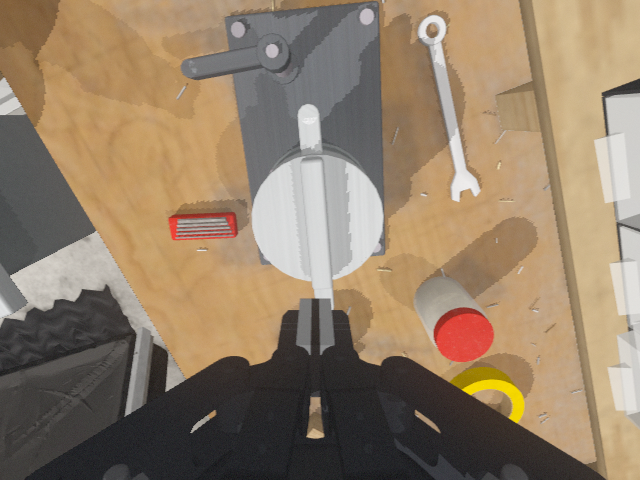

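The last view shows the lid arm at (308,105), lid centre (317,215), hinge pin (272,50), catch tip (184,68), and bolts at (238,30) and (366,17). The shut fingertips are at (316,300).

```bash
python3 - <<'E'
from h import *
import pickle;c=pickle.load(open("w11.p","rb"))
P={k:onz(c,u,v,z)[:2] for k,(u,v,z) in {"lid":(318,214,.109),"arm":(308.5,107,.101),"pin":(272,50,.103),"tip":(183,68,.097),"b1":(238,30,.011),"b2":(366,17,.011)}.items()}
A=lambda e:np.degrees(np.arctan2(e[1],e[0])).round(2)
for k in P: print(k,P[k].round(4))
print("arm",A(P["arm"]-P["lid"]),"potx",A(P["b2"]-P["b1"]),"catch",A(P["tip"]-P["pin"]),np.linalg.norm(P["tip"]-P["pin"]),"pin-lid",A(P["pin"]-P["lid"])-9.67,np.linalg.norm(P["pin"]-P["lid"]))
# fingertip z: tip edge pixel near (316,300), at tcp xy + 11mm tool x
s=arm.get_state();p=s["ee_pos"];psi=2*np.arctan2(.5679,.8231);x=np.array([np.cos(psi),np.sin(psi),0])
for dz in(-.02,-.01,0,.01,.02,.03,.04): print(dz,np.round(proj(c,p+.011*x+[0,0,dz]),1),np.round(proj(c,p+[0,0,dz]),1))
print(np.degrees(psi))
E
```

```text
lid [ 0.5726 -0.1479]
arm [ 0.5958 -0.065 ]
pin [ 0.5846 -0.0176]
tip [ 0.5142 -0.0033]
b1 [0.5562 0.0272]
b2 [ 0.6754 -0.0064]
arm 74.39 potx -15.78 catch 168.5 0.07180016381687959 pin-lid 75.09 0.13087675920218889
-0.02 [316.  255.7] [316.  273.5]
-0.01 [316.  262.4] [316.  280.9]
0 [315.9 269.7] [315.9 289.1]
0.01 [315.9 277.9] [315.9 298.1]
0.02 [315.9 287. ] [315.9 308. ]
0.03 [315.8 297.1] [315.8 319.2]
0.04 [315.8 308.6] [315.8 331.8]
69.20767270735787
```

Emit:
servo_tool(
  slide=[
    [50,-30,0],
    [100,-60,0],
    [140,-80,0],
    [160,-91,0],
    [160,-91,0],
    [160,-91,50],
    [160,-91,100],
    [160,-91,140],
    [160,-91,160],
    [160,-91,170],
    [160,-91,178],
    [160,-91,178],
  ],
  delta_rot=[
    [0,0,-5],
    [0,0,-5],
    [0,0,-5],
    [0,0,-5],
    [0,0,-5],
    [0,0,-5],
    [0,0,-5],
    [0,0,-5],
    [0,0,-5],
    [0,0,-5],
    [0,0,-5],
    [0,0,-5],
  ],
  gripper=[1,1,1,1,1,1,1,1,1,1,1,1],
)

```text
t: 12.1
ee_pos: [0.5411, 0.0273, 0.0606]
tcp_rot: [0.798, 0.603, -0.0, -0.0]
wrist_force: [0.1, -0.2, 0.4]
width: -0.0
finger_force: 0.0
```

```bash
python3 - <<'E'
from h import *
b=snap("side","s12");a=snap("scene","c12")
s=arm.get_state(); p=s["ee_pos"];print(s["t"],p,s["tcp_rot"],s["wrist_force"])
psi=2*np.arctan2(s["tcp_rot"][1],s["tcp_rot"][0]);print(np.degrees(psi))
e=p[:2]-[.5842,-.0185];t=np.radians(74.1);print("pot rel hinge",e@[np.sin(t),-np.cos(t)],e@[np.cos(t),np.sin(t)])
# dark finger bottom: lowest dark pixel near projected tool axis, vs the start picture
for n,im in(("side",b),("scene",a)):
    b0=cv2.imread(f"pics/{n}0.png")[:,:,::-1]
    d=(np.abs(im.astype(int)-b0).sum(2)>90)&(im.max(2)<75)
    u,v=proj(n,p); u=int(u);print(n,u,v)
    for k in range(u-6,u+8,2):
        r=np.where(d[:,k])[0]; r=r[r<v+40]; print(k,r.max() if len(r) else None,end="; ")
    print([(dz,np.round(proj(n,p+[0,0,dz])[1],1)) for dz in(-.011,.01,.02,.03,.04)])
E
```

```text
12.2 [0.54206822 0.02750711 0.06199426] [7.97554579e-01 6.03245711e-01 9.34210784e-04 6.58842303e-04] [0.72352899 0.16630134 0.45617514]
74.20547650435115
pot rel hinge -0.053123945663471325 0.0327045523767802
side 318 329.9272600805747
312 306; 314 306; 316 307; 318 307; 320 308; 322 319; 324 309; [(-0.011, np.float64(333.8)), (0.01, np.float64(326.4)), (0.02, np.float64(322.9)), (0.03, np.float64(319.3)), (0.04, np.float64(315.7))]
scene 238 304.9592825177185
232 278; 234 282; 236 285; 238 276; 240 293; 242 292; 244 280; [(-0.011, np.float64(309.0)), (0.01, np.float64(301.2)), (0.02, np.float64(297.4)), (0.03, np.float64(293.6)), (0.04, np.float64(289.8))]
```

Emit:
servo_tool(
  slide=[
    [0,0,8],
    [0,0,14],
    [-14,-2,14],
    [-19,-3,14],
    [-24,-4,14],
    [-34,-5,14],
    [-44,-4,14],
    [-54,-1,14],
    [-63,3,14],
    [-71,9,14],
    [-81,20,14],
    [-81,20,14],
  ],
  delta_rot=[
    [0,0,0],
    [0,0,0],
    [0,0,0],
    [0,0,0],
    [0,0,0],
    [0,0,0],
    [0,0,0],
    [0,0,0],
    [0,0,0],
    [0,0,0],
    [0,0,0],
    [0,0,0],
  ],
  gripper=[1,1,1,1,1,1,1,1,1,1,1,1],
)

```text
t: 13.4
ee_pos: [0.5395, -0.058, 0.0468]
tcp_rot: [0.798, 0.602, -0.0, 0.001]
wrist_force: [-0.2, -0.4, 0.3]
width: -0.0001
finger_force: 0.0
```

Emit:
servo_tool(
  slide=[
    [-2,4,0],
    [-3,8,0],
    [-3,10,0],
    [-3,10,0],
  ],
  delta_rot=[
    [0,0,0],
    [0,0,0],
    [0,0,0],
    [0,0,0],
  ],
  gripper=[1,1,1,1],
)

```text
t: 13.8
ee_pos: [0.5472, -0.0613, 0.0467]
tcp_rot: [0.797, 0.603, -0.0, 0.0]
wrist_force: [-0.7, -0.4, -0.5]
width: -0.0002
finger_force: 0.1
```

```bash
cat >> h.py <<'E'
def rel(p):
    e=p[:2]-[.5842,-.0185];t=np.radians(74.1);return e@[np.sin(t),-np.cos(t)],e@[np.cos(t),np.sin(t)]
E
python3 - <<'E'
from h import *
s=arm.get_state();print(s["t"],s["ee_pos"],rel(s["ee_pos"]),s["wrist_force"],s["moment"])
E
```

```text
13.8 [ 0.54722681 -0.06134447  0.04670586] (np.float64(-0.023821007808625096), np.float64(-0.0513344449681435)) [-0.72486123 -0.35851662 -0.50188937] [-0.02966098 -0.00093836 -0.02004585]
```

Emit:
servo_tool(
  slide=[
    [0,2,0],
    [0,4,0],
    [0,6,0],
  ],
  delta_rot=[
    [0,0,0],
    [0,0,0],
    [0,0,0],
  ],
  gripper=[1,1,1],
)

```text
t: 14.1
ee_pos: [0.5507, -0.0624, 0.0466]
tcp_rot: [0.797, 0.604, -0.001, -0.002]
wrist_force: [-9.8, 2.2, 6.7]
width: -0.0004
finger_force: 4.9
```

```bash
python3 - <<'E'
from h import *
s=arm.get_state();print(s["t"],rel(s["ee_pos"]),s["wrist_force"],s["moment"])
c=arm.camera_params("wrist");a=snap("wrist","w13");h=np.array([.5842,-.0185])
print("pin px",proj(c,[*h,.103]))
t=np.radians(74.1);X=np.array([np.sin(t),-np.cos(t)]);Y=np.array([np.cos(t),np.sin(t)])
# brightness at lever-top places for catch angles
for ph in range(0,100,10):
    r=np.radians(ph);o=[]
    for L in(.025,.04,.06):
        q=h+L*(-np.cos(r)*X-np.sin(r)*Y);u,v=proj(c,[*q,.097]);o.append((int(u),int(v),a[int(v),int(u)].tolist() if 0<=v<480 and 0<=u<640 else None))
    print(ph,o)
E
```

```text
14.1 (np.float64(-0.020195474583564348), np.float64(-0.0514331095218864)) [-9.78706152  2.16305343  6.66085859] [ 0.35720385  1.8199127  -0.0279685 ]
pin px (np.float64(376.2537983071745), np.float64(225.1188560689885))
0 [(301, 219, [137, 140, 142]), (258, 219, [213, 178, 137]), (200, 219, [238, 198, 142])]
10 [(302, 231, [140, 141, 144]), (260, 238, [233, 196, 151]), (206, 247, [243, 203, 147])]
20 [(305, 243, [140, 140, 146]), (266, 256, [162, 147, 140]), (216, 273, [242, 198, 139])]
30 [(311, 253, [134, 136, 140]), (275, 272, [143, 143, 143]), (230, 297, [222, 180, 124])]
40 [(318, 262, [136, 138, 141]), (286, 286, [145, 144, 146]), (247, 317, [222, 182, 131])]
50 [(326, 270, [137, 138, 142]), (300, 298, [137, 137, 140]), (267, 334, [219, 183, 143])]
60 [(336, 277, [136, 136, 140]), (315, 308, [54, 49, 51]), (290, 347, [58, 55, 54])]
70 [(346, 281, [139, 141, 144]), (332, 315, [97, 97, 98]), (314, 356, [62, 57, 62])]
80 [(358, 284, [103, 102, 107]), (349, 319, [70, 72, 75]), (339, 362, [53, 52, 55])]
90 [(369, 285, [100, 102, 104]), (367, 321, [100, 105, 109]), (365, 364, [58, 61, 63])]
```

Emit:
servo_tool(
  slide=[
    [0,1,0],
    [0,2,0],
    [0,2,0],
  ],
  delta_rot=[
    [0,0,0],
    [0,0,0],
    [0,0,0],
  ],
  gripper=[1,1,1],
)

```text
t: 14.45
ee_pos: [0.5506, -0.0624, 0.0466]
tcp_rot: [0.797, 0.604, -0.002, -0.003]
wrist_force: [-11.2, 1.2, 7.9]
width: -0.0001
finger_force: 5.6
```

Emit:
servo_tool(
  slide=[
    [0,-15,0],
    [0,-40,0],
    [0,-60,-30],
    [0,-60,-80],
    [0,-60,-130],
    [0,-60,-160],
    [0,-20,-190],
    [0,-20,-190],
    [0,-20,-190],
  ],
  delta_rot=[
    [0,0,0],
    [0,0,0],
    [0,0,0],
    [0,0,0],
    [0,0,0],
    [0,0,0],
    [0,0,0],
    [0,0,0],
    [0,0,0],
  ],
  gripper=[1,1,1,1,1,1,1,1,1],
)

```text
t: 15.35
ee_pos: [0.537, -0.0582, 0.2375]
tcp_rot: [0.797, 0.603, 0.001, 0.001]
wrist_force: [0.7, -0.1, -0.5]
width: -0.0002
finger_force: 0.0
```

```bash
python3 - <<'E'
from h import *
s=arm.get_state();print(s["t"],s["ee_pos"],rel(s["ee_pos"]),s["wrist_force"])
c=arm.camera_params("wrist");a=snap("wrist","w14");h=np.array([.5842,-.0185])
t=np.radians(74.1);X=np.array([np.sin(t),-np.cos(t)]);Y=np.array([np.cos(t),np.sin(t)])
# rectify top plane z=.097 around hinge; pixel=1 mm, cols pot x, rows pot -y
def g(x,y,z):
    q=h+x*X+y*Y;u,v=proj(c,[*q,z]);return a[int(round(v)),int(round(u))] if 0<=v<480 and 0<=u<640 else [0,0,0]
for y in(-.02,-.03,-.04,-.05,-.06,-.07,-.08):
    print(int(y*1e3),[int(np.mean(g(x/1e3,y,.097))) for x in range(-24,45,2)])
E
```

```text
15.35 [ 0.53698231 -0.05818133  0.23750165] (np.float64(-0.03454014149086809), np.float64(-0.05109889701424543)) [ 0.70552123 -0.14176988 -0.54796264]
-20 [116, 116, 120, 120, 117, 117, 119, 118, 88, 126, 133, 131, 131, 128, 133, 106, 126, 129, 132, 132, 132, 129, 130, 128, 130, 126, 130, 129, 130, 131, 117, 104, 101, 101, 101]
-30 [118, 118, 117, 120, 118, 120, 120, 117, 99, 130, 136, 131, 128, 128, 130, 116, 131, 132, 128, 132, 132, 130, 132, 132, 132, 105, 107, 104, 103, 105, 106, 103, 102, 102, 98]
-40 [117, 118, 121, 118, 117, 121, 119, 119, 96, 120, 132, 132, 130, 133, 133, 105, 119, 130, 121, 130, 146, 142, 139, 146, 224, 196, 143, 104, 105, 105, 105, 106, 104, 105, 103]
-50 [120, 119, 122, 120, 115, 117, 120, 117, 94, 125, 133, 133, 129, 131, 131, 120, 92, 99, 114, 174, 235, 232, 233, 230, 230, 231, 233, 235, 173, 107, 107, 108, 106, 104, 104]
-60 [119, 120, 122, 118, 115, 132, 136, 122, 98, 132, 132, 133, 132, 132, 132, 109, 107, 106, 116, 180, 227, 229, 227, 231, 232, 234, 233, 234, 169, 128, 127, 106, 108, 110, 107]
-70 [140, 109, 102, 101, 102, 102, 102, 98, 117, 120, 131, 130, 125, 118, 121, 137, 142, 136, 116, 153, 223, 230, 227, 231, 233, 235, 234, 216, 174, 127, 125, 120, 109, 102, 103]
-80 [112, 108, 130, 148, 122, 135, 137, 138, 139, 139, 138, 140, 142, 142, 145, 143, 143, 142, 141, 143, 142, 143, 141, 145, 144, 145, 145, 147, 147, 147, 145, 143, 142, 142, 141]
```

The lever lies straight along the pot's -y (x from -8 to +6 mm off the hinge at every radius). The lid arm is parallel to it, centred at 23 mm with a gap of about 7 mm. The catch is closed and the lid is home.

```bash
python3 -c "
from rig import arm
print(arm.hand_in())"
```

```text
the job is handed in; nothing more can be done
None
```

The lid dropped into its thread and is screwed home against the stop, the catch is closed fully behind its arm, nothing round the pot was deliberately moved, and I handed the job in at about 15 s with no verdict shown.

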